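Swap the spark traps and restart the extraction

TASK

Swap the welding bay's spark traps: first turn the extraction dial right down to off (red mark). Then, with it off, take the rust-brown spent trap off the intake panel and stand it upright in the middle of the green soak tray, and hang every blue trap from the bench on the panel, one per screw: keyhole over the screw head, then slid fully down into the narrow slot, upright. With all that done, turn the dial clockwise four clicks from off (green mark) and let go; leave the other things on the bench alone.

Things in the scene. Friction and masses are not known exactly. Their poses are not given: they have to be found in the camera images.
- dial (a joint): Airflow dial on the grey console, rad, growing clockwise from above: disc 54 mm across with a bar grip 50 mm long, 14 mm thick, 32 mm tall and a white pointer. Sprung clicks every 0.524 rad: 0 = off at the end stop (long red mark), click 4 = 2.094 (long green mark), last click 8 = 4.19. A click takes about 0.06 N m; let go between clicks it snaps to the nearest.
- dial_grip (a point): Middle of the dial's bar grip, on its upright axis, 10 mm below the bar's top, 22 mm above the disc, 102 mm above the bench. x lies along the bar (pointer end -x) and turns with the dial; z up.
- panel: Grey extraction intake panel, a fixed box 370 mm long (y), 135 mm high; origin at the foot of the middle of its upright front face, x pointing into it, z up. Three shoulder screws stand out of this face 110 mm apart (middle one on the centre line), 101.5 mm above the bench: shank 6 mm thick, bare for 8 mm from the face, then a brass head 14 mm across, 4 mm thick.
- screw1 (a point): Screw 1 of three: point on its axis 4 mm out from the panel face (the head spans 4 to 8 mm further out, along -x). x points straight into the panel, y along it, z up.
- screw2 (a point): Screw 2 of three: point on its axis 4 mm out from the panel face (the head spans 4 to 8 mm further out, along -x). x points straight into the panel, y along it, z up.
- screw3 (a point): Screw 3 of three: point on its axis 4 mm out from the panel face (the head spans 4 to 8 mm further out, along -x). x points straight into the panel, y along it, z up.
- trap1_grip (a point): Middle of the yellow grip tab (10 mm thick in x, 30 wide in y, top 23 mm above this point) of spark-trap cassette 1, 0.2 to 0.4 kg: blue box 57 x 50 x 53 mm high with an upright aluminium back plate (3 thick, 54 wide, 112 tall). Point 92 mm above the underside, 50 mm from the plate; x towards the plate, y across, z up. Hung, its axes run as the screw's. May be absent.
- trap1_seat (a point): Where the shank rests when cassette 1 hangs: upper end of the keyhole's slot, mid-thickness of the plate; 51.5 mm along +x and 2.5 mm below the tab's point, 89.5 mm above the underside (12 mm off the bench when hung). Keyhole: 20 mm square entry centred 23.5 mm below this, tapering up into a slot 9 mm wide. Hung = at a screw's point, plate behind the head.
- trap2_grip (a point): The same point of spark-trap cassette 2, identical to cassette 1 (may be absent).
- trap2_seat (a point): The same point of cassette 2, identical to cassette 1.
- trap3_grip (a point): The same point of spark-trap cassette 3, identical to cassette 1 (may be absent).
- trap3_seat (a point): The same point of cassette 3, identical to cassette 1.
- offcut: Bystander, to be left alone: short steel pipe offcut, 44 mm across, 30 mm tall, standing; origin at the centre of its underside.
- brush: Bystander, to be left alone: wire brush lying down, 200 mm long, 20 mm thick; origin under its middle, x along it.
- magnet: Bystander, to be left alone: red welding magnet block 60 x 60 x 22 mm; origin at the centre of its underside.
- spray: Bystander, to be left alone: pale can with a yellow band, 60 mm across, 120 mm tall; origin at the centre of its underside.
- coupon: Bystander, to be left alone: flat steel coupon 100 x 50 x 8 mm; origin at the centre of its underside.
- jar: Bystander, to be left alone: jar with a blue lid, 60 mm across, 70 mm tall; origin at the centre of its underside.
- spent_grip (a point): The same tab point of the spent cassette: identical in shape and size, but with a rust-brown box and a red tab. It starts hung on screw 2, as described for cassette 1: it must go up 23.5 mm and then straight out to come off.
- spent_foot (a point): Middle of the spent cassette's underside (23 mm along +x from the tab's point and 92 mm below it); z up.
- soak_in (a point): Middle of the inner floor of the fixed green soak tray, 5 mm above the bench: 120 x 120 mm inside, walls 4 mm thick, rim 16 mm above the bench; x, y along its walls.
There are look-alikes about, which are no part of the job. Leave any purple look-alike of the part that bears trap2_grip alone.

How it is judged:
On the way, in this order (a step that is already met when the one before it is completed fails the run):
1. the dial is turned down to off (value of joint dial below 0.12 rad), for 0.2 s.
2. the spent cassette stands in the soak tray and every blue cassette hangs on a screw, while the dial is still off ((distance between trap1_seat and screw1 below 0.006 m or distance between trap1_seat and screw2 below 0.006 m or distance between trap1_seat and screw3 below 0.006 m) and angle between each of trap1_seat, trap2_seat, trap3_seat's own z axis and vertical below 0.12 rad and (distance between trap2_seat and screw1 below 0.006 m or distance between trap2_seat and screw2 below 0.006 m or distance between trap2_seat and screw3 below 0.006 m) and (distance between trap3_seat and screw1 below 0.006 m or distance between trap3_seat and screw2 below 0.006 m or distance between trap3_seat and screw3 below 0.006 m) and horizontal distance between spent_foot and soak_in below 0.03 m and z of spent_foot in the frame of soak_in below 0.004 m and angle between spent_foot's own z axis and vertical below 0.06 rad and value of joint dial below 0.12 rad), for 0.2 s.
At the end, for the whole second after the job is handed in: Every blue cassette present hangs upright (within 0.12 rad) with its seat point within 6 mm of a screw's point; the spent one stands upright (0.06 rad) on the soak tray's floor, within 30 mm of its middle; the dial rests at click 4 (2.094 rad, within 0.13) ((distance between trap1_seat and screw1 below 0.006 m or distance between trap1_seat and screw2 below 0.006 m or distance between trap1_seat and screw3 below 0.006 m) and angle between each of trap1_seat, trap2_seat, trap3_seat's own z axis and vertical below 0.12 rad and (distance between trap2_seat and screw1 below 0.006 m or distance between trap2_seat and screw2 below 0.006 m or distance between trap2_seat and screw3 below 0.006 m) and (distance between trap3_seat and screw1 below 0.006 m or distance between trap3_seat and screw2 below 0.006 m or distance between trap3_seat and screw3 below 0.006 m) and horizontal distance between spent_foot and soak_in below 0.03 m and z of spent_foot in the frame of soak_in below 0.004 m and angle between spent_foot's own z axis and vertical below 0.06 rad and value of joint dial between 1.9644 and 2.2244 rad); the robot touches nothing.
It fails at once if another thing on the bench is moved by more than 5 cm (distance of any of offcut, brush, magnet, spray, coupon, jar from where it was at the start of the episode above 0.05 m).
Of trap1, trap2, trap3 only 2 to 3 are there at a start; the rules pass over those that are not, and their reading is None.
At some moment in a run one of trap1, trap2, trap3 may be knocked a few centimetres aside while the robot is not near it.
Once in a run the grip may slacken for a moment while it holds something.
It also fails if it takes over 208 s, if anything falls off the work surface, if the arm or the gripper's body presses on something with over 40 N, if the wrist force passes 120 N, or if a joint passes its speed limit or range.

ROBOT

A 6-joint arm with a two-finger parallel gripper is mounted at the origin on the work surface. World frame = base frame: x ahead of the robot, y to its left, z up, the work surface at z = 0. Lengths are in m, angles in rad, forces in N, time in s.
With the tool pointing down it reaches from about 0.425 to 0.95 m from the base axis. Payload 14.7 kg.
Tool frame: the origin (TCP) lies on the centre line of the jaws, within the pads' length; the fingertips stand 14 mm ahead of it and the grasp point (between the pads) lies 5 mm behind it; x points along the fingers, z is the direction in which the jaws open and shut, and the axes are right-handed (so a half turn about x gives the same grasp; the last joint's range is limited). The gripper opens to 85 mm and grips with 20 to 120 N. Pads are 22 mm wide; open, the fingers measure 114 mm over their backs; the gripper's body (76 mm by 85 mm) begins 54 mm behind the grasp point. The pads swing forward as they close: fully open they stand 13 mm farther back than shut.
Start: joints at [1.222, 0.48, 1.596, -0, 1.065, -0.047], TCP at [0.193, 0.621, 0.245] pointing down, gripper open.
Joint ranges: [-2.75, 2.75], [-0.82, 2.05], [0.23, 2.67], [-1.56, 4.7], [0.09, 2.69], [-2.92, 2.92]. Speed limits (rad/s): [1.89, 1.89, 2.39, 3.01, 3.01, 3.01].

INTERFACE

Orientations are given as a unit quaternion [x, y, z, w].
In Python, from station import ctrl, imaging, sign_off gives the robot as it stands.
- The arm moves only by the tool move_arm, never from a script. Its argument "targets" is one flat list of numbers, 7 for each row, row after row: the turn, a rotation vector about the world's x, y, z in rad, then the shift along the world's x, y, z in m, then the finger opening in m, from 0 to 0.0854. A call has 1 to 12 rows; each row is the pose to reach, as a shift and turn from the pose commanded when the call began; what a row does not reach only later rows make up. A row lasts 1/12 s, in which the tool goes at most 41.7 mm and 7.16 degrees, less where a joint would pass 70% of its speed; a pose out of reach is approached as far as the arm can. A call with a gripper value outside its range is refused whole. The fingers move at their own pace and stop on an object; "newtons" is the grip in N (left out, the last holds). Time passes only in rows, so rows that repeat a pose let the fingers close. It gives the time, the measured TCP pose, the force and the opening at its end, in the units of the state.
- ctrl.read_state(): the state, without advancing time (a new reading comes with each control period).
- imaging.read_camera(name): name is "scene" or "top"; returns a dict with "image" (384x512x3 uint8, blue, green, red), "fx", "fy", "cx", "cy" (pixels), "T" (4x4, takes a point from camera to world coordinates). Camera axes: x right, y up, looking along -z (the intrinsics and any distortion apply to the point x, -y, -z); pixel columns grow to the right and rows downward; lengths in m; the calibration is good to about 2 mm. A picture is of the moment at which its call begins. There is no depth.
- sign_off(): hands the job in, once; it reports no verdict.
The state is a dict: "time": time; "joints": joint angles; "joint_velocities": joint speeds; "joint_torque": joint torques, N m; "position": TCP position; "tool_rot": TCP orientation; "wrist_force": force on the tool from outside, world axes, zero at the start; "torque": the same for the moment, N m; "width": finger opening in m.
Only numpy, scipy, OpenCV 4.12 (cv2) and the standard library are available. Lean on these libraries where they do the work, as an engineer would, in place of code of your own. Each camera call takes 0.05 s, during which the arm holds its last target. There are 200 camera calls.

## Working session

There is one attempt and no reset: what is moved stays moved. The work goes in short steps, Python scripts to look and compute and a tool call to move; the robot and the scene stay as the last step left them, time stands still between calls to the robot, and variables do not carry over. Pictures are saved under pics/ and viewed, on a budget of 14 in all, crops included, one or two more only if the job needs it, and the job is handed in when it is done.

Besides the shell and the picture viewer there is one more tool, called after ">>>" as name(argument=value, ...), one argument or row to a line, values as JSON. move_arm: Moves the arm, as the interface text tells. Its arguments: {"type":"object","properties":{"targets":{"type":"array"},"newtons":{"type":"number"}},"required":["targets"]}

```bash
mkdir -p pics; cat > h.py <<'E'
import numpy as np, cv2
from station import ctrl, imaging
def shot(n,save=None):
    d=imaging.read_camera(n)
    if save: cv2.imwrite('pics/'+save,d['image'])
    return d
def ray(d,u,v):
    T=np.array(d['T']);r=T[:3,:3]@np.array([(u-d['cx'])/d['fx'],-(v-d['cy'])/d['fy'],-1]);return T[:3,3],r
def atz(d,u,v,z):
    o,r=ray(d,u,v);return o+r*(z-o[2])/r[2]
def proj(d,p):
    T=np.array(d['T']);c=T[:3,:3].T@(np.array(p)-T[:3,3]);return d['cx']+d['fx']*c[0]/-c[2],d['cy']-d['fy']*c[1]/-c[2]
def tri(d1,p1,d2,p2):
    o1,r1=ray(d1,*p1);o2,r2=ray(d2,*p2)
    s=np.linalg.lstsq(np.c_[r1,-r2],o2-o1,rcond=None)[0];a=o1+r1*s[0];b=o2+r2*s[1];return (a+b)/2,np.linalg.norm(a-b)
E
python3 - <<'E'
from h import *
for n in('scene','top'):
    d=shot(n,n+'0.png');print(n,{k:v for k,v in d.items() if k!='image'})
    cv2.imwrite(f'pics/{n}0b.png',cv2.resize(d['image'],(800,600),interpolation=cv2.INTER_CUBIC))
print(ctrl.read_state())
E
```

```text
scene {'fx': 385.39045943686983, 'fy': 385.39045943686983, 'cx': 253.83735042182002, 'cy': 193.19188720005653, 'T': array([[-0.48141568, -0.4875157 ,  0.72840057,  1.19097206],
       [ 0.87643266, -0.27745403,  0.39355438,  0.39950335],
       [ 0.01023374,  0.8278573 ,  0.5608454 ,  0.56474636],
       [ 0.        ,  0.        ,  0.        ,  1.        ]])}
top {'fx': 396.6192367427436, 'fy': 396.6192367427436, 'cx': 253.38529464607925, 'cy': 186.42936865901993, 'T': array([[-0.01365162,  0.99423083, -0.10638936,  0.44809658],
       [-0.99987108, -0.0126741 ,  0.00985891,  0.06449532],
       [ 0.00845365,  0.10651024,  0.99427567,  1.2034876 ],
       [ 0.        ,  0.        ,  0.        ,  1.        ]])}
{'time': 0.1, 'joints': array([ 1.22241267e+00,  4.80770530e-01,  1.59678258e+00,  4.57870154e-06,
        1.06509071e+00, -4.65746441e-02]), 'joint_velocities': array([ 1.26837794e-03, -1.37060834e-03,  2.43176194e-04,  5.99518107e-05,
       -9.97163434e-05, -2.59968864e-04]), 'joint_torque': array([ 9.08004804e-04, -9.52260947e+01, -4.31041896e+01, -1.21174025e-04,
        5.42880152e-03,  2.08841431e-05]), 'position': array([0.19305983, 0.62031738, 0.24474619]), 'tool_rot': array([-0.4193558 ,  0.56979438,  0.41894591,  0.56917432]), 'wrist_force': array([-0.5563666 , -0.38799873,  0.28731611]), 'torque': array([ 0.03526064, -0.01901879,  0.0003584 ]), 'width': 0.08549614579717665}
```

View pics/scene0b.png

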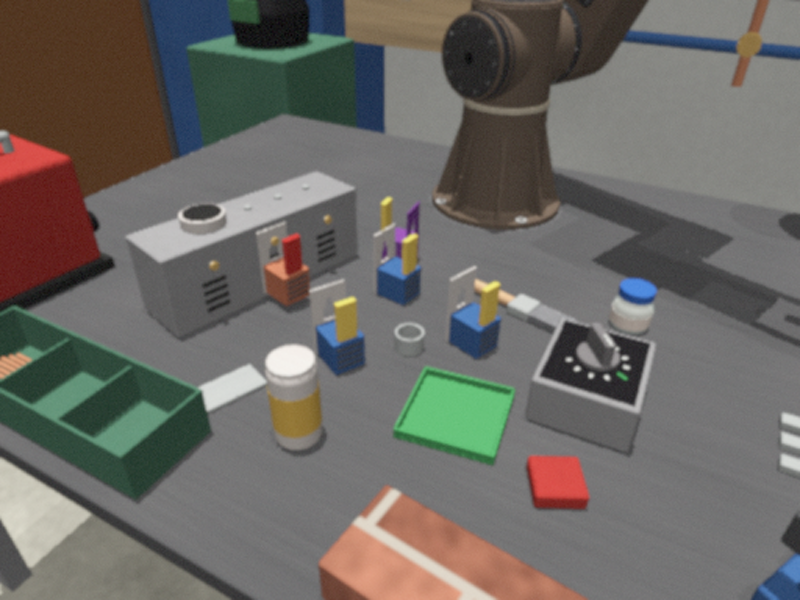

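View pics/top0b.png

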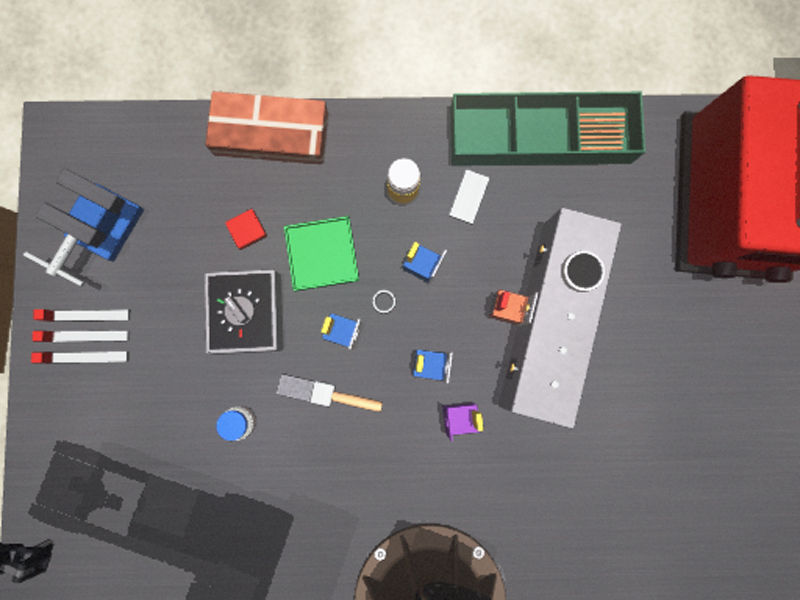

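The scene (800x600 px) shows three blue traps with yellow tabs; in the top view they are at (425,262), (342,330) and (432,366). A purple look-alike stands at (463,420) and is to be left alone. The spent trap, with its red tab, hangs on the middle screw at (512,305). The tray is at (320,253) and the dial at (238,310). Next I take enlarged crops to measure and confirm.

```bash
python3 - <<'E'
from h import *
def crop(n,x,y,w,h,s,o):
    im=cv2.imread(f'pics/{n}0.png')[y:y+h,x:x+w]
    cv2.imwrite('pics/'+o,cv2.resize(im,None,fx=s,fy=s,interpolation=cv2.INTER_CUBIC))
crop('top',200,125,200,150,4,'c1.png')
crop('scene',80,110,240,130,3.3333,'c2.png')
a=cv2.imread('pics/top0.png')[130:240,125:235]; b=cv2.imread('pics/scene0.png')[195:305,330:440]
cv2.imwrite('pics/c3.png',cv2.resize(np.hstack([a,b]),None,fx=3.6,fy=3.6,interpolation=cv2.INTER_CUBIC))
E
```

```text
(no output)
```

View pics/c1.png

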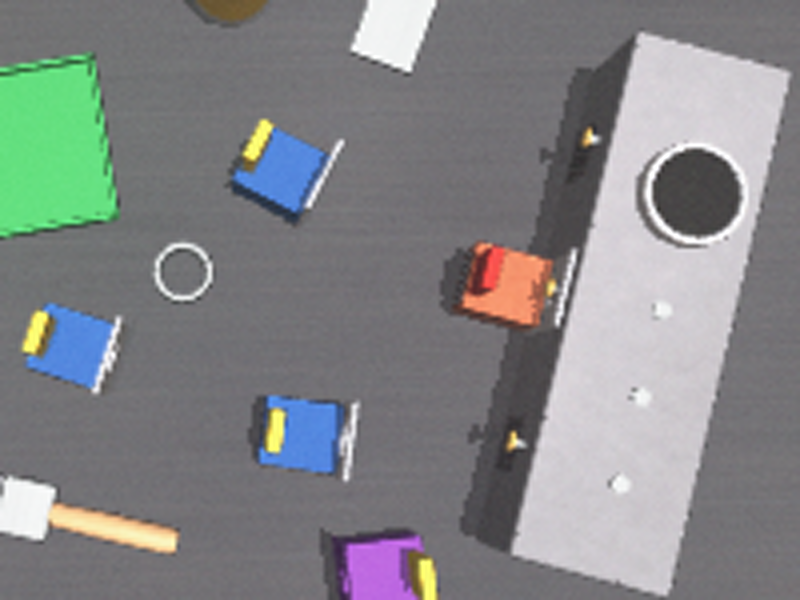

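View pics/c2.png

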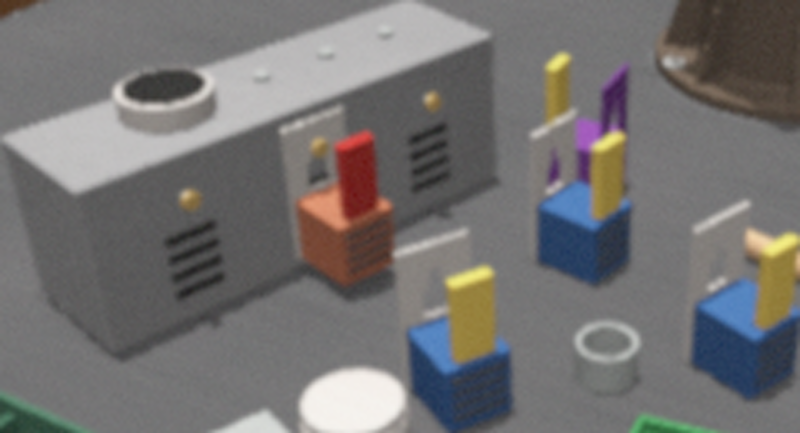

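View pics/c3.png

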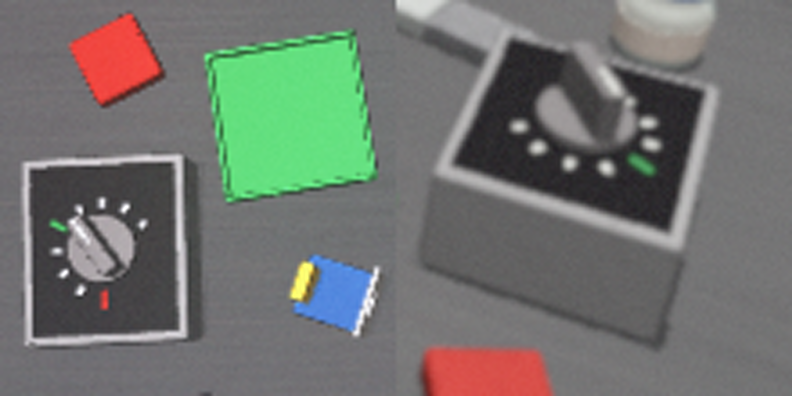

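A crop confirms the parts: three blue traps, in c1 at A (280,170), B (75,345) and C (300,435), each with a yellow tab. The purple one at (380,570) faces the other way and I leave it. The spent trap is on the middle screw at c1 (507,287), with free screws at (591,137) and (514,440). In c3 the dial is at (100,247), with the red mark at (105,300), the green at (57,226) and the pointer up-left, near click 4 or 5. The tray centre is at (290,117). Next I fit the poses.

```bash
cat > fit.py <<'E'
from h import *
from scipy.optimize import least_squares
def loc(p,P):
    c,s=np.cos(p[2]),np.sin(p[2]);return np.array([p[0]+c*P[0]-s*P[1],p[1]+s*P[0]+c*P[1],P[2]])
def fit(obs,p0,show=''):
    f=lambda p:np.concatenate([np.subtract(proj(d,loc(p,P)),uv) for d,uv,P in obs])
    r=least_squares(f,p0,loss='soft_l1',f_scale=0.7)
    print(show,'xyyaw',r.x.round(4),'res',np.abs(f(r.x)).reshape(-1,2).max(1).round(1));return r.x
E
cat > m1.py <<'E'
from fit import *
T=shot('top');S=shot('scene')
c1=lambda x,y:(200+(x+.5)/4-.5,125+(y+.5)/4-.5)
c2=lambda x,y:(80+(x+.5)/3.3333-.5,110+(y+.5)/3.3333-.5)
c3=lambda x,y:(125+(x+.5)/3.6-.5,130+(y+.5)/3.6-.5)
mm=lambda *P:np.array(P)/1000
def trap(name,a,b,h,p0):
    ob=[(T,c1(*uv),mm(*P)+[0,0,h]) for uv,P in a]+[(S,c2(*uv),mm(*P)+[0,0,h]) for uv,P in b]
    return fit(ob,p0,name)
L,R=(51.5,27,112),(51.5,-27,112);TL,TR=(-5,15,115),(-5,-15,115);TC=(0,0,115);BL,BR=(-7,25,0),(-7,-25,0)
A=trap('A',[((342,141),L),((308,207),R),((327,155),(50,25,53)),((299,211),(50,-25,53)),((237,172),(-7,-25,53)),((259,143),TC)],
 [((395,243),L),((468,233),R),((449,282),TL),((493,271),TR),((458,428),BL),((511,402),BR)],0,[.55,.05,-1.9])
B=trap('B',[((120,319),L),((96,391),R),((50,305),(-7,25,53)),((98,386),(50,-25,53)),((29,355),(-7,-25,53)),((36,332),TC)],
 [((691,240),L),((750,203),R),((761,247),TL),((797,235),TR),((751,394),BL)],0,[.45,.15,-1.9])
C=trap('C',[((355,403),L),((348,478),R),((342,401),(50,25,53)),((335,472),(50,-25,53)),((261,462),(-7,-25,53)),((276,430),TC)],
 [((531,128),L),((577,113),R),((594,143),TL),((623,134),TR),((591,279),BL),((627,255),BR)],0,[.4,.03,-1.6])
Sp=trap('spent',[((576,250),L),((558,325),R),((553,262),(50,25,53)),((538,328),(50,-25,53))],
 [((281,127),L),((343,107),R),((345,143),TL),((375,133),TR),((348,282),BL),((392,256),BR)],.012,[.5,-.1,-1.7])
P=fit([(T,c1(640,32),mm(0,185,135)),(T,c1(512,552),mm(0,-185,135)),(T,c1(591,137),mm(-12,110,101.5)),(T,c1(514,440),mm(-12,-110,101.5)),
 (S,c2(189,199),mm(-12,110,101.5)),(S,c2(318,147),mm(-12,0,101.5)),(S,c2(432,100),mm(-12,-110,101.5)),
 (S,c2(78,192),mm(0,185,135)),(S,c2(490,37),mm(0,-185,135)),(S,c2(122,355),mm(0,185,0)),(S,c2(497,182),mm(0,-185,0))],[.45,-.16,-1.8],'panel')
print('spent expected grip',loc(P,mm(-55.5,0,104)))
for y in(110,-110): print('grip at',y,loc(P,mm(-55.5,y,104)),np.hypot(*loc(P,mm(-55.5,y,104))[:2]))
fit([(T,c3(*uv),mm(*q,16)) for uv,q in [((205,56),(64,64)),((353,31),(64,-64)),((377,178),(-64,-64)),((228,202),(-64,64))]],[.55,.2,0],'tray')
c3s=lambda x,y:(330+(x-395.5)/3.6-.5,195+(y+.5)/3.6-.5)
print('dial top',atz(T,*c3(100,247),.08),'tri',tri(T,c3(100,247),S,c3s(585,116)))
for uv in((75,222),(118,272)):print(atz(T,*c3(*uv),.112))
for uv in((105,300),(55,225)):print(atz(T,*c3(*uv),.078))
E
python3 m1.py
```

```text
A xyyaw [ 0.6385  0.0216 -2.0627] res [0.2 0.6 1.5 1.4 2.3 0.5 3.3 0.8 1.4 0.3 3.1 2.2]
B xyyaw [ 0.5079  0.1761 -1.908 ] res [0.4 0.5 1.1 1.3 2.7 0.4 2.9 1.2 2.4 1.1 2.3]
C xyyaw [ 0.4383  0.013  -1.7159] res [0.5 0.5 1.1 0.7 0.5 0.3 3.  1.2 2.3 0.5 2.5 1.3]
spent xyyaw [ 0.5439 -0.1368 -1.8153] res [0.3 0.7 0.2 0.4 1.1 0.9 1.2 0.2 1.4 2. ]
panel xyyaw [ 0.531  -0.1913 -1.8473] res [0.4 1.2 1.  0.5 0.7 0.6 1.  1.8 1.  3.1 1.8]
spent expected grip [ 0.54616537 -0.13795654  0.104     ]
grip at 110 [ 0.65198579 -0.16799048  0.104     ] 0.6732802355337939
grip at -110 [ 0.44034494 -0.1079226   0.104     ] 0.45337727705195247
tray xyyaw [0.6515 0.197  0.1551] res [0.3 0.2 0.3 0.4]
dial top [0.53827343 0.33992588 0.08      ] tri (array([0.53839716, 0.33991844, 0.07910393]), np.float64(0.00045509178501837265))
[0.5551581  0.35144751 0.112     ]
[0.51638863 0.31811345 0.112     ]
[0.49663678 0.33593801 0.078     ]
[0.55631555 0.37610568 0.078     ]
```

```bash
python3 - <<'E'
from h import *
from scipy.spatial.transform import Rotation as R
s=ctrl.read_state();M=R.from_quat(s['tool_rot']).as_matrix();print(M.round(3)); z=M[:,2];print('jaw yaw',np.arctan2(z[1],z[0]),s['position'])
E
```

```text
[[-0.    -0.955  0.297]
 [-0.001  0.297  0.955]
 [-1.     0.    -0.001]]
jaw yaw 1.2690162126568527 [0.19309958 0.62040512 0.24489774]
```

>>> move_arm(
  targets=[0,0,-1.45,0.345,-0.28,-0.06,0.06,0,0,-1.45,0.345,-0.28,-0.06,0.06,0,0,-1.45,0.345,-0.28,-0.06,0.06,0,0,-1.45,0.345,-0.28,-0.06,0.06,0,0,-1.45,0.345,-0.28,-0.06,0.06,0,0,-1.45,0.345,-0.28,-0.06,0.06,0,0,-1.45,0.345,-0.28,-0.06,0.06,0,0,-1.45,0.345,-0.28,-0.06,0.06,0,0,-1.45,0.345,-0.28,-0.06,0.06,0,0,-1.45,0.345,-0.28,-0.06,0.06,0,0,-1.45,0.345,-0.28,-0.06,0.06,0,0,-1.45,0.345,-0.28,-0.06,0.06],
)

```text
time: 1.2
position: [0.5423, 0.3366, 0.1843]
tool_rot: [0.067, 0.704, -0.068, 0.704]
wrist_force: [0.5, -0.5, 0.7]
width: 0.0599
```

>>> move_arm(
  targets=[0,0,-0.77,0,0,0,0.06,0,0,-0.77,0,0,0,0.06,0,0,-0.77,0,0,0,0.06,0,0,-0.77,0,0,0,0.06,0,0,-0.77,0,0,0,0.06,0,0,-0.77,0,0,0,0.06,0,0,-0.77,0,0,0,0.06,0,0,-0.77,0,0,0,0.06],
)

```text
time: 1.87
position: [0.5381, 0.3406, 0.1852]
tool_rot: [0.323, 0.629, -0.323, 0.629]
wrist_force: [-0.7, 0.5, 0.3]
width: 0.0601
```

```bash
cat >> h.py <<'E'
from scipy.spatial.transform import Rotation as R
def st():
    s=ctrl.read_state();M=R.from_quat(s['tool_rot']).as_matrix();z=M[:,2]
    print('t',round(s['time'],2),'pos',s['position'].round(4),'yaw',round(float(np.arctan2(z[1],z[0])),3),'tilt',M[:,0].round(3),'F',s['wrist_force'].round(1),'M',s['torque'].round(2),'w',round(s['width'],4));return s
E
python3 - <<'E'
from h import *
s=st();print(s['joints'].round(3))
a=shot('top')['image'][150:250,100:230];b=shot('scene')['image'][180:280,330:460]
cv2.imwrite('pics/d1.png',cv2.resize(np.hstack([a,b]),None,fx=3,fy=3,interpolation=cv2.INTER_CUBIC))
E
```

```text
t 1.87 pos [0.5381 0.3406 0.1852] yaw -0.949 tilt [-0. -0. -1.] F [-0.7  0.5  0.3] M [-0.03 -0.01  0.03] w 0.0601
[0.517 0.524 1.686 0.    0.932 1.466]
```

View pics/d1.png

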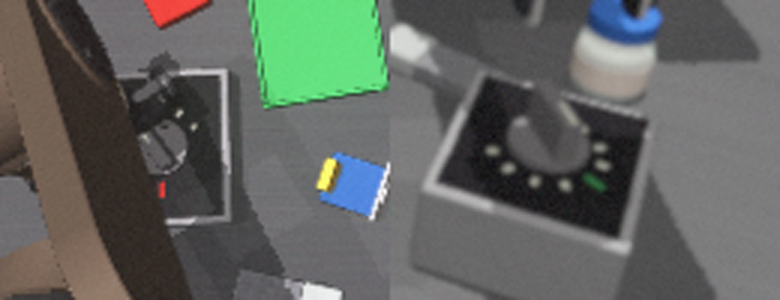

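The pictures show the pads above the dial, turned to suit the bar, with the red mark still in sight at (161,189). Now I descend, grip, and turn anticlockwise.

>>> move_arm(
  targets=[0,0,0,0,0,-0.04,0.06,0,0,0,0,0,-0.07,0.06,0,0,0,0,0,-0.084,0.06,0,0,0,0,0,-0.084,0.06,0,0,0,0,0,-0.084,0,0,0,0,0,0,-0.084,0,0,0,0,0,0,-0.084,0,0,0,0,0,0,-0.084,0,0,0,0,0,0,-0.084,0,0,0,0,0,0,-0.084,0],
  newtons=40,
)

```text
time: 2.8
position: [0.5392, 0.3407, 0.1029]
tool_rot: [0.324, 0.628, -0.323, 0.629]
wrist_force: [1.4, -3.4, 7.4]
width: 0.0128
```

>>> move_arm(
  targets=[0,0,1.45,0,0,0,0,0,0,1.45,0,0,0,0,0,0,1.45,0,0,0,0,0,0,1.45,0,0,0,0,0,0,1.45,0,0,0,0,0,0,1.45,0,0,0,0,0,0,1.45,0,0,0,0,0,0,1.45,0,0,0,0,0,0,1.45,0,0,0,0,0,0,1.45,0,0,0,0,0,0,1.45,0,0,0,0,0,0,1.45,0,0,0,0],
)

```text
time: 3.8
position: [0.5389, 0.3408, 0.1029]
tool_rot: [-0.177, 0.684, 0.177, 0.685]
wrist_force: [-0.2, -3.7, 8.4]
width: 0.0133
```

>>> move_arm(
  targets=[0,0,1.0,0,0,0,0,0,0,1.0,0,0,0,0,0,0,1.0,0,0,0,0,0,0,1.0,0,0,0,0,0,0,1.0,0,0,0,0,0,0,1.0,0,0,0,0,0,0,1.0,0,0,0,0,0,0,1.0,0,0,0,0,0,0,1.0,0,0,0,0,0,0,1.1,0,0,0,0,0,0,1.15,0,0,0,0,0,0,1.18,0,0,0,0],
)

```text
time: 4.8
position: [0.5386, 0.3406, 0.1029]
tool_rot: [0.527, -0.471, -0.527, -0.472]
wrist_force: [-6.3, -2.8, 16.6]
width: 0.0134
```

```bash
python3 -c "
from h import *
st()"
```

```text
t 4.8 pos [0.5386 0.3406 0.1029] yaw 1.681 tilt [ 0.001  0.001 -1.   ] F [-6.3 -2.8 16.6] M [-0.46  1.07 -1.1 ] w 0.0134
```

>>> move_arm(
  targets=[0,0,-0.05,0,0,0,0.06,0,0,-0.05,0,0,0,0.06,0,0,-0.05,0,0,0,0.06,0,0,-0.05,0,0,0,0.06,0,0,-0.05,0,0,0.04,0.06,0,0,-0.05,0,0,0.08,0.06,0,0,-0.05,0,0,0.12,0.06,0,0,-0.05,0,0,0.12,0.06],
)

```text
time: 5.47
position: [0.5413, 0.3425, 0.2293]
tool_rot: [0.516, -0.481, -0.514, -0.489]
wrist_force: [1.7, 0.9, 0.4]
width: 0.0599
```

>>> move_arm(
  targets=[0,0,-0.35,0.007,-0.476,0,0.05,0,0,-0.35,0.007,-0.476,0,0.05,0,0,-0.35,0.007,-0.476,0,0.05,0,0,-0.35,0.007,-0.476,0,0.05,0,0,-0.35,0.007,-0.476,0,0.05,0,0,-0.35,0.007,-0.476,0,0.05,0,0,-0.35,0.007,-0.476,0,0.05,0,0,-0.35,0.007,-0.476,0,0.05,0,0,-0.35,0.007,-0.476,0,0.05,0,0,-0.35,0.007,-0.476,0,0.05,0,0,-0.35,0.007,-0.476,0,0.05,0,0,-0.35,0.007,-0.476,0,0.05],
)

```text
time: 6.47
position: [0.5452, -0.1398, 0.2216]
tool_rot: [-0.422, 0.568, 0.421, 0.568]
wrist_force: [-0.1, 0.4, -0.0]
width: 0.05
```

>>> move_arm(
  targets=[0,0,0,0,0,-0.04,0.04,0,0,0,0,0,-0.08,0.04,0,0,0,0,0,-0.08,0.04,0,0,0,0,0,-0.08,0.04],
)

```text
time: 6.8
position: [0.5439, -0.135, 0.1404]
tool_rot: [-0.421, 0.568, 0.423, 0.566]
wrist_force: [0.0, 0.6, -0.2]
width: 0.04
```

```bash
python3 - <<'E'
from h import *
s=st();print(s['joints'].round(3))
a=shot('top')['image'][150:230,110:190];b=shot('scene')['image'][100:240,80:220]
k=lambda i:cv2.resize(i,(400,400),interpolation=cv2.INTER_CUBIC)
cv2.imwrite('pics/e1.png',np.hstack([k(a),k(b)]))
E
```

```text
t 6.8 pos [ 0.5439 -0.135   0.1404] yaw 1.28 tilt [-0.004  0.001 -1.   ] F [ 0.   0.6 -0.2] M [0.   0.03 0.03] w 0.04
[-0.297  0.489  1.899 -0.     0.758 -1.577]
```

View pics/e1.png

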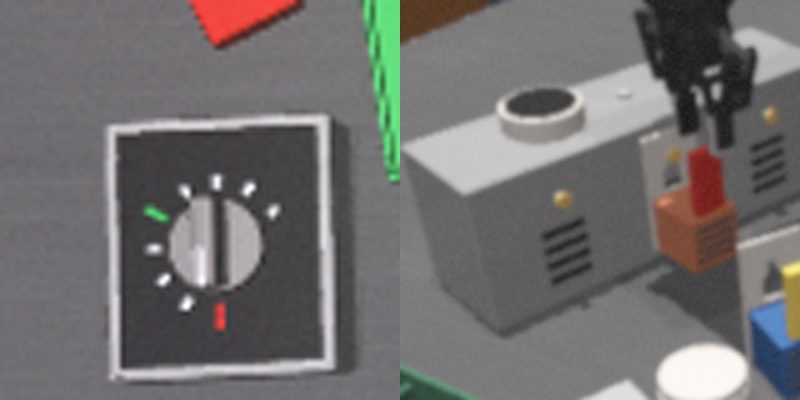

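The dial points at the red mark, so it is off. The fingers straddle the red tab at (705,160). I grip the spent trap, lift it 26 mm, then pull it straight out along +y.

>>> move_arm(
  targets=[0,0,0,0.001,-0.002,-0.02,0.04,0,0,0,0.001,-0.002,-0.038,0.04,0,0,0,0.001,-0.002,-0.038,0.04,0,0,0,0.001,-0.002,-0.038,0.0,0,0,0,0.001,-0.002,-0.038,0,0,0,0,0.001,-0.002,-0.038,0,0,0,0,0.001,-0.002,-0.038,0,0,0,0,0.001,-0.002,-0.038,0,0,0,0,0.001,-0.002,-0.038,0,0,0,0,0.001,-0.002,-0.038,0],
  newtons=50,
)

```text
time: 7.73
position: [0.5477, -0.1368, 0.1053]
tool_rot: [-0.423, 0.566, 0.421, 0.568]
wrist_force: [3.7, 11.2, 6.7]
width: 0.0094
```

```bash
python3 -c "
from h import *
st()"
```

```text
t 7.73 pos [ 0.5477 -0.1368  0.1053] yaw 1.279 tilt [ 0.003 -0.    -1.   ] F [ 3.7 11.2  6.7] M [ 1.55 -0.5   0.32] w 0.0094
```

>>> move_arm(
  targets=[0,0,0,0.001,0.003,0.008,0,0,0,0,0.001,0.003,0.016,0,0,0,0,0.001,0.003,0.024,0,0,0,0,0.001,0.003,0.024,0,0,0,0,0.001,0.003,0.024,0],
)

```text
time: 8.15
position: [0.5477, -0.1347, 0.1283]
tool_rot: [-0.422, 0.567, 0.421, 0.568]
wrist_force: [-0.3, -0.3, -3.3]
width: 0.0092
```

>>> move_arm(
  targets=[0,0,0,0.003,0.01,0,0,0,0,0,0.006,0.02,0,0,0,0,0,0.009,0.03,0,0,0,0,0,0.012,0.042,0,0,0,0,0,0.012,0.042,0,0],
)

```text
time: 8.57
position: [0.5596, -0.0899, 0.127]
tool_rot: [-0.422, 0.567, 0.423, 0.567]
wrist_force: [0.2, 0.6, -2.6]
width: 0.0093
```

```bash
python3 - <<'E'
from h import *
st()
a=shot('top')['image'][130:250,230:350];b=shot('scene')['image'][100:240,100:240]
k=lambda i:cv2.resize(i,(400,400),interpolation=cv2.INTER_CUBIC)
cv2.imwrite('pics/f1.png',np.hstack([k(a),k(b)]))
E
```

```text
t 8.57 pos [ 0.5596 -0.0899  0.127 ] yaw 1.28 tilt [-0.  0. -1.] F [ 0.2  0.6 -2.6] M [0.03 0.02 0.01] w 0.0093
```

View pics/f1.png

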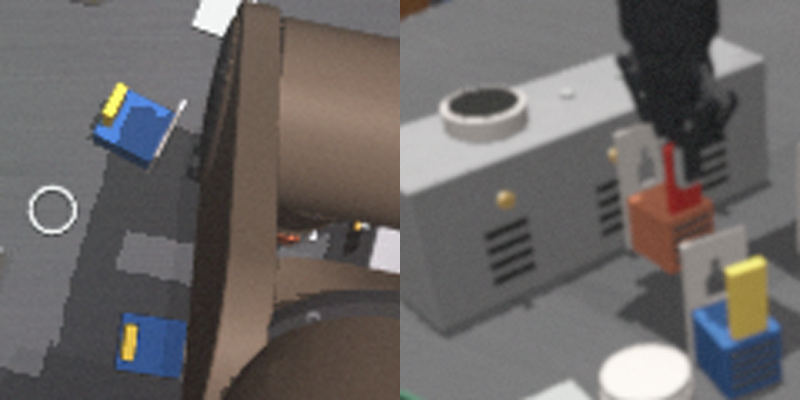

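The cassette is clear of the screw, hanging straight in the jaws at (670,215). I carry it high over trap A to the tray.

>>> move_arm(
  targets=[0,0,0,0,0,0.04,0,0,0,0,0,0,0.08,0,0,0,0,0,0,0.12,0,0,0,0,0,0,0.125,0,0,0,0,0.03,0.095,0.125,0,0,0,0,0.04,0.126,0.125,0,0,0,0,0.05,0.157,0.125,0,0,0,0,0.06,0.188,0.125,0,0,0,0,0.07,0.22,0.125,0,0,0,0,0.08,0.251,0.125,0,0,0,0,0.09,0.282,0.125,0,0,0,0,0.098,0.309,0.125,0],
)

```text
time: 9.67
position: [0.6576, 0.2195, 0.2516]
tool_rot: [-0.422, 0.567, 0.422, 0.567]
wrist_force: [0.2, -1.2, -1.4]
width: 0.0095
```

>>> move_arm(
  targets=[0,0,0,0,0,0,0,0,0,0,0,0,0,0,0,0,0,0,0,-0.04,0,0,0,0,0,0,-0.08,0,0,0,0,0,0,-0.115,0,0,0,0,0,0,-0.13,0,0,0,0,0,0,-0.13,0],
)

```text
time: 10.25
position: [0.6543, 0.2144, 0.1177]
tool_rot: [-0.421, 0.57, 0.423, 0.565]
wrist_force: [-0.3, 0.0, -2.0]
width: 0.0093
```

```bash
python3 - <<'E'
from h import *
st()
a=shot('top')['image'][110:230,130:250];b=shot('scene')['image'][170:310,220:360]
k=lambda i:cv2.resize(i,(400,400),interpolation=cv2.INTER_CUBIC)
cv2.imwrite('pics/g1.png',np.hstack([k(a),k(b)]))
E
```

```text
t 10.25 pos [0.6543 0.2144 0.1177] yaw 1.278 tilt [-0.007 -0.002 -1.   ] F [-0.3  0.  -2. ] M [0.04 0.01 0.04] w 0.0093
```

View pics/g1.png

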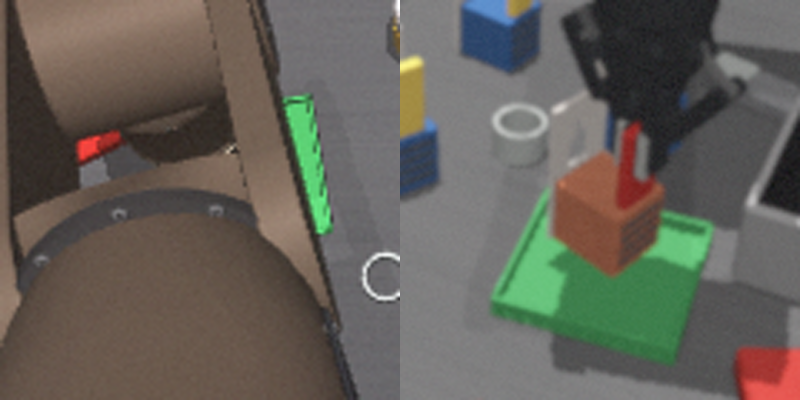

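The box hangs over the tray at (605,215), with its foot about 20 mm above the floor. I lower it and release.

>>> move_arm(
  targets=[0,0,0,0,0.003,-0.008,0,0,0,0,0,0.003,-0.014,0,0,0,0,0,0.003,-0.018,0,0,0,0,0,0.003,-0.018,0,0,0,0,0,0.003,-0.018,0],
)

```text
time: 10.77
position: [0.6572, 0.2197, 0.1044]
tool_rot: [-0.422, 0.567, 0.422, 0.567]
wrist_force: [0.2, -0.3, -2.0]
width: 0.0094
```

```bash
python3 -c "
from h import *
st()"
```

```text
t 10.77 pos [0.6572 0.2197 0.1044] yaw 1.279 tilt [ 0. -0. -1.] F [ 0.2 -0.3 -2. ] M [ 0.06  0.03 -0.02] w 0.0094
```

>>> move_arm(
  targets=[0,0,0,0,0,-0.003,0,0,0,0,0,0,-0.005,0,0,0,0,0,0,-0.006,0,0,0,0,0,0,-0.006,0,0,0,0,0,0,-0.006,0],
)

```text
time: 11.18
position: [0.6572, 0.2196, 0.0983]
tool_rot: [-0.422, 0.567, 0.422, 0.567]
wrist_force: [0.2, 0.1, -2.1]
width: 0.0096
```

```bash
python3 -c "
from h import *
st()"
```

```text
t 11.18 pos [0.6572 0.2196 0.0983] yaw 1.279 tilt [-0. -0. -1.] F [ 0.2  0.1 -2.1] M [ 0.02  0.04 -0.  ] w 0.0096
```

>>> move_arm(
  targets=[0,0,0,0,0,-0.002,0,0,0,0,0,0,-0.002,0,0,0,0,0,0,-0.002,0.035,0,0,0,0,0,-0.002,0.035,0,0,0,0,0,-0.002,0.035,0,0,0,0,0,0.03,0.035,0,0,0,0,0,0.07,0.035,0,0,0,0,0,0.11,0.035,0,0,0,0,0,0.15,0.035,0,0,0,0,0,0.15,0.035],
)

```text
time: 12.02
position: [0.6606, 0.2206, 0.257]
tool_rot: [-0.423, 0.564, 0.421, 0.571]
wrist_force: [1.9, 0.6, 1.1]
width: 0.0353
```

>>> move_arm(
  targets=[0,0,-0.2,-0.019,-0.197,0,0.04,0,0,-0.2,-0.019,-0.197,0,0.04,0,0,-0.2,-0.019,-0.197,0,0.04,0,0,-0.2,-0.019,-0.197,0,0.04,0,0,-0.2,-0.019,-0.197,0,0.04,0,0,-0.2,-0.019,-0.197,0,0.04,0,0,-0.2,-0.019,-0.197,-0.04,0.04,0,0,-0.2,-0.019,-0.197,-0.08,0.04,0,0,-0.2,-0.019,-0.197,-0.11,0.04,0,0,-0.2,-0.019,-0.197,-0.11,0.04],
)

```text
time: 12.85
position: [0.6346, 0.0227, 0.1326]
tool_rot: [-0.362, 0.609, 0.365, 0.604]
wrist_force: [-2.3, 0.6, -0.9]
width: 0.0398
```

```bash
python3 - <<'E'
from h import *
st()
a=shot('top')['image'][120:240,140:260];b=shot('scene')['image'][120:300,180:360]
k=lambda i:cv2.resize(i,(400,400),interpolation=cv2.INTER_CUBIC)
cv2.imwrite('pics/h1.png',np.hstack([k(a),k(b)]))
E
```

```text
t 12.85 pos [0.6346 0.0227 0.1326] yaw 1.079 tilt [-0.009  0.    -1.   ] F [-2.3  0.6 -0.9] M [ 0.04  0.03 -0.03] w 0.0398
```

View pics/h1.png

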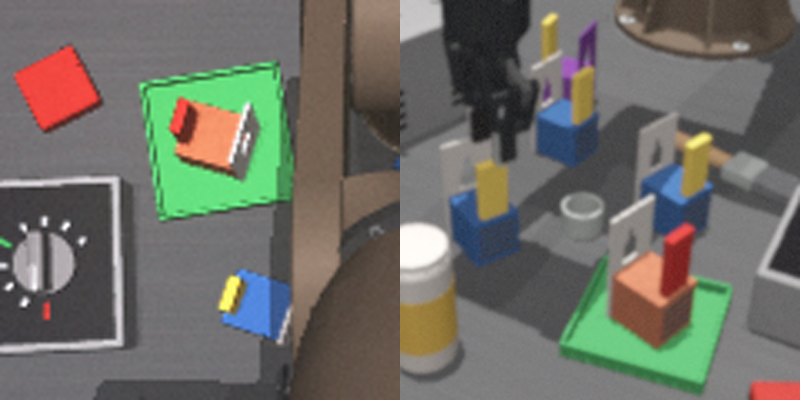

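The spent trap stands upright in the middle of the tray at (215,138). The fingers are above trap A's tab at (492,165). I descend and grip.

>>> move_arm(
  targets=[0,0,0,0,0,0,0.04,0,0,0,0,0,-0.02,0.04,0,0,0,0,0,-0.042,0.04,0,0,0,0,0,-0.042,0.04,0,0,0,0,0,-0.042,0,0,0,0,0,0,-0.042,0,0,0,0,0,0,-0.042,0,0,0,0,0,0,-0.042,0,0,0,0,0,0,-0.042,0,0,0,0,0,0,-0.042,0],
)

```text
time: 13.78
position: [0.6395, 0.0229, 0.098]
tool_rot: [-0.364, 0.606, 0.363, 0.608]
wrist_force: [1.5, 2.5, 8.4]
width: 0.0092
```

```bash
python3 -c "
from h import *
st()"
```

```text
t 13.78 pos [0.6395 0.0229 0.098 ] yaw 1.079 tilt [ 0.003  0.    -1.   ] F [1.5 2.5 8.4] M [ 0.33  0.04 -0.02] w 0.0092
```

>>> move_arm(
  targets=[0,0,0,0,0,0.02,0,0,0,0,0,0,0.038,0,0,0,0.1,0.008,-0.04,0.038,0,0,0,0.2,0.016,-0.075,0.038,0,0,0,0.22,0.022,-0.11,0.038,0,0,0,0.22,0.025,-0.13,0.038,0,0,0,0.22,0.025,-0.148,0.038,0,0,0,0.22,0.025,-0.148,0.038,0,0,0,0.22,0.025,-0.148,0.038,0,0,0,0.22,0.025,-0.148,0.038,0],
  newtons=60,
)

```text
time: 14.62
position: [0.663, -0.1251, 0.1345]
tool_rot: [-0.427, 0.563, 0.428, 0.563]
wrist_force: [-0.0, 0.6, -4.2]
width: 0.0091
```

```bash
python3 - <<'E'
from h import *
st()
a=shot('top','i1t.png')['image'][120:240,240:360];b=shot('scene','i1s.png')['image'][130:230,80:180]
k=lambda i:cv2.resize(i,(400,400),interpolation=cv2.INTER_CUBIC)
cv2.imwrite('pics/i1.png',np.hstack([k(a),k(b)]))
E
```

```text
t 14.62 pos [ 0.663  -0.1251  0.1345] yaw 1.299 tilt [-0.  0. -1.] F [-0.   0.6 -4.2] M [ 0.09 -0.03  0.03] w 0.0091
```

View pics/i1.png

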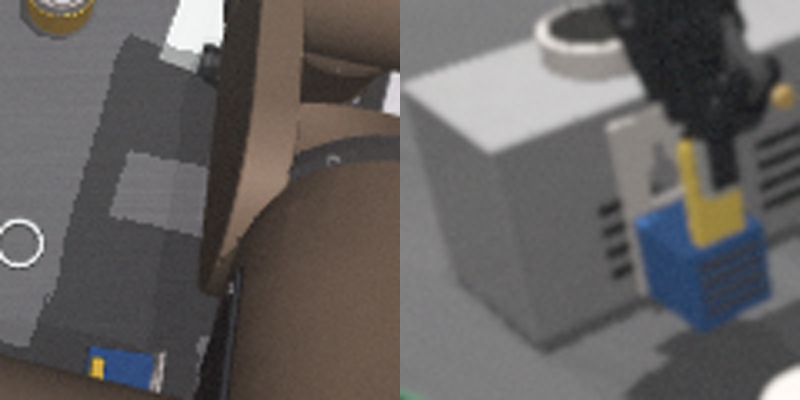

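Trap A is held upright in front of screw 3. The plate's top-left corner is at (612,127), the box's front-bottom corner at (705,332) and its right-bottom corner at (770,297). I compare this with the screw in the same camera.

```bash
cat > m2.py <<'E'
from m1 import *
k=lambda x,y:(80+(x-400+.5)/4-.5,130+(y+.5)/4-.5)
tcp=[.663,-.1251,1.299-np.pi];h=.0365
ob=[((612,127),(50,27,112)),((705,332),BL),((770,297),BR),((695,246),(-5,15,53)),((745,228),(-5,-15,53)),((637,213),(50,25,53)),((700,245),(-7,25,53)),((764,215),(-7,-25,53))]
for uv,q in ob: print(uv,np.subtract(proj(S,loc(tcp,mm(*q)+[0,0,h])),k(*uv)).round(1))
f=lambda p:np.concatenate([np.subtract(proj(S,loc([p[0],p[1],tcp[2]],mm(*q)+[0,0,h])),k(*uv)) for uv,q in ob])
r=least_squares(f,tcp[:2],loss='soft_l1',f_scale=.7).x;print('trap in scene',r,'bias',r-tcp[:2])
yaw=-1.847
for n,uv in((110,(189,199)),(-110,(432,100)),(0,(318,147))):
    p=atz(S,*c2(*uv),.1015);q=p+12e-3*np.array([np.cos(yaw),np.sin(yaw),0]);print('scene face pt',n,q.round(4),'grip',(q-.0555*np.array([np.cos(yaw),np.sin(yaw),0])).round(4))
for n,uv in((110,(591,137)),(-110,(514,440)),(0,(551,288))):
    p=atz(T,*c1(*uv),.1015);q=p+12e-3*np.array([np.cos(yaw),np.sin(yaw),0]);print('top face pt',n,q.round(4),'grip',(q-.0555*np.array([np.cos(yaw),np.sin(yaw),0])).round(4))
a,b=atz(T,*c1(640,32),.135),atz(T,*c1(512,552),.135);print('yaw top',np.arctan2(*(a-b)[1::-1])-np.pi/2)
E
python3 m2.py | tail -22
```

```text
tray xyyaw [0.6515 0.197  0.1551] res [0.3 0.2 0.3 0.4]
dial top [0.53827343 0.33992588 0.08      ] tri (array([0.53839716, 0.33991844, 0.07910393]), np.float64(0.00045509178501837265))
[0.5551581  0.35144751 0.112     ]
[0.51638863 0.31811345 0.112     ]
[0.49663678 0.33593801 0.078     ]
[0.55631555 0.37610568 0.078     ]
(612, 127) [-0.6  0.7]
(705, 332) [-1.2  1.4]
(770, 297) [0.8 1. ]
(695, 246) [1.4 1.3]
(745, 228) [0.3 0.6]
(637, 213) [-1.7  1.7]
(700, 245) [-3.2  3.8]
(764, 215) [-0.2  2.4]
trap in scene [ 0.65802245 -0.12820858] bias [-0.00497755 -0.00310858]
scene face pt 110 [ 0.635  -0.2245  0.1015] grip [ 0.6501 -0.1711  0.1015]
scene face pt -110 [ 0.4204 -0.1649  0.1015] grip [ 0.4355 -0.1115  0.1015]
scene face pt 0 [ 0.5291 -0.1943  0.1015] grip [ 0.5442 -0.141   0.1015]
top face pt 110 [ 0.6375 -0.2242  0.1015] grip [ 0.6527 -0.1708  0.1015]
top face pt -110 [ 0.4262 -0.1626  0.1015] grip [ 0.4413 -0.1092  0.1015]
top face pt 0 [ 0.5311 -0.1921  0.1015] grip [ 0.5463 -0.1387  0.1015]
yaw top -1.848356645379328
```

>>> move_arm(
  targets=[0,0,0,0.0024,-0.0007,0,0,0,0,0,-0.0031,-0.0197,0,0,0,0,0,-0.0053,-0.0277,0,0,0,0,0,-0.0064,-0.0317,0,0,0,0,0,-0.0075,-0.0355,0,0,0,0,0,-0.0085,-0.0393,0,0,0,0,0,-0.0091,-0.0411,0,0,0,0,0,-0.0091,-0.0411,0,0],
)

```text
time: 15.48
position: [0.654, -0.1667, 0.1343]
tool_rot: [-0.428, 0.563, 0.428, 0.563]
wrist_force: [0.5, -0.3, -3.5]
width: 0.0091
```

```bash
python3 -c "
from h import *
st()"
```

```text
t 15.48 pos [ 0.654  -0.1667  0.1343] yaw 1.299 tilt [-0. -0. -1.] F [ 0.5 -0.3 -3.5] M [ 0.05 -0.02  0.02] w 0.0091
```

>>> move_arm(
  targets=[0,0,0,0,0,-0.005,0,0,0,0,0,0,-0.01,0,0,0,0,0,0,-0.014,0,0,0,0,0,0,-0.018,0,0,0,0,0,0,-0.021,0,0,0,0,0,0,-0.0235,0,0,0,0,0,0,-0.0235,0],
)

```text
time: 16.07
position: [0.6539, -0.1663, 0.1102]
tool_rot: [-0.427, 0.563, 0.428, 0.563]
wrist_force: [-0.2, -0.8, -3.1]
width: 0.0091
```

```bash
python3 - <<'E'
from h import *
st()
b=shot('scene')['image'][130:230,80:180]
cv2.imwrite('pics/j1.png',cv2.resize(b,(400,400),interpolation=cv2.INTER_CUBIC))
E
```

```text
t 16.07 pos [ 0.6539 -0.1663  0.1102] yaw 1.299 tilt [-0.001  0.    -1.   ] F [-0.2 -0.8 -3.1] M [0.04 0.01 0.05] w 0.0091
```

View pics/j1.png

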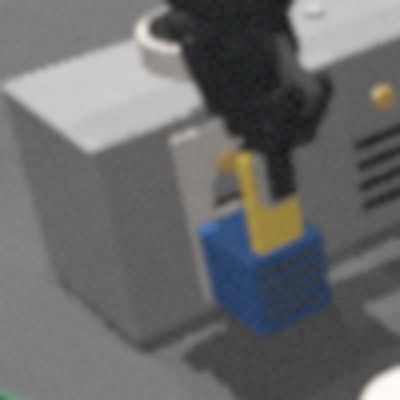

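The brass head at (228,160) sits in front of the plate, so it is through the keyhole. I lower it a touch, release, and go to trap C.

>>> move_arm(
  targets=[0,0,0,0,0,-0.002,0,0,0,0,0,0,-0.002,0,0,0,0,0,0,-0.002,0.035,0,0,0,0,0,-0.002,0.035,0,0,0,0,0,-0.002,0.035,0,0,0,0,0,0.03,0.035,0,0,0,0,0,0.07,0.035,0,0,0,0,0,0.11,0.035,0,0,0,0,0,0.14,0.035,0,0,0,0,0,0.14,0.035],
)

```text
time: 16.95
position: [0.657, -0.1674, 0.2581]
tool_rot: [-0.43, 0.561, 0.425, 0.565]
wrist_force: [1.3, 0.5, 0.3]
width: 0.0351
```

>>> move_arm(
  targets=[0,0,0.127,-0.216,0.179,0,0.04,0,0,0.127,-0.216,0.179,0,0.04,0,0,0.127,-0.216,0.179,0,0.04,0,0,0.127,-0.216,0.179,0,0.04,0,0,0.127,-0.216,0.179,0,0.04,0,0,0.127,-0.216,0.179,0,0.04,0,0,0.127,-0.216,0.179,0,0.04,0,0,0.127,-0.216,0.179,0,0.04,0,0,0.127,-0.216,0.179,-0.04,0.04,0,0,0.127,-0.216,0.179,-0.08,0.04,0,0,0.127,-0.216,0.179,-0.11,0.04,0,0,0.127,-0.216,0.179,-0.11,0.04],
)

```text
time: 17.95
position: [0.4353, 0.0126, 0.1369]
tool_rot: [-0.461, 0.537, 0.464, 0.533]
wrist_force: [-2.7, -0.6, -0.2]
width: 0.0401
```

```bash
python3 - <<'E'
from h import *
st()
b=shot('scene')['image'][110:260,80:340]
cv2.imwrite('pics/k1.png',cv2.resize(b,None,fx=3,fy=3,interpolation=cv2.INTER_CUBIC))
E
```

```text
t 17.95 pos [0.4353 0.0126 0.1369] yaw 1.426 tilt [-0.007  0.    -1.   ] F [-2.7 -0.6 -0.2] M [0.04 0.06 0.04] w 0.0401
```

View pics/k1.png

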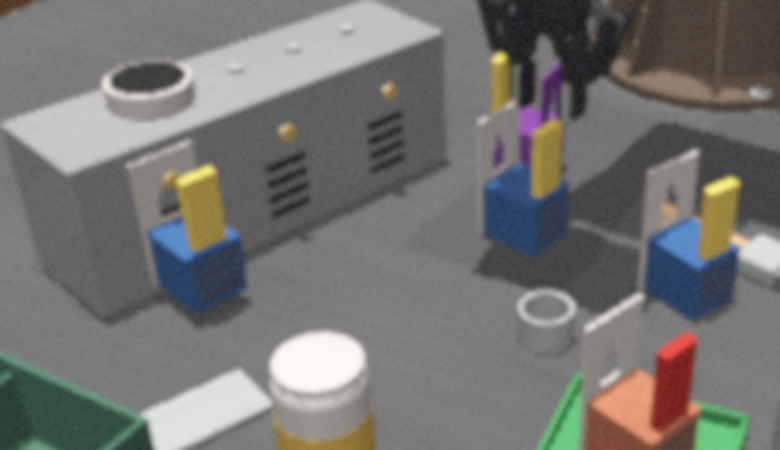

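Trap A hangs at (195,230), with the brass head in front of its plate. Trap C (525,190) is where it was, between the fingers. Trap B has been knocked aside since the start: its tab is now at (720,183), about 11 px away. I will re-measure it later and grip C now.

>>> move_arm(
  targets=[0,0,0,0,0,0,0.04,0,0,0,0,0,-0.02,0.04,0,0,0,0,0,-0.042,0.04,0,0,0,0,0,-0.042,0.04,0,0,0,0,0,-0.042,0,0,0,0,0,0,-0.042,0,0,0,0,0,0,-0.042,0,0,0,0,0,0,-0.042,0,0,0,0,0,0,-0.042,0,0,0,0,0,0,-0.042,0],
)

```text
time: 18.83
position: [0.4388, 0.0127, 0.0997]
tool_rot: [-0.463, 0.534, 0.462, 0.535]
wrist_force: [-1.5, 4.8, 12.4]
width: 0.009
```

```bash
python3 -c "
from h import *
st()"
```

```text
t 18.83 pos [0.4388 0.0127 0.0997] yaw 1.426 tilt [ 0.002  0.    -1.   ] F [-1.5  4.8 12.4] M [0.69 0.13 0.01] w 0.009
```

>>> move_arm(
  targets=[0,0,0,0,0,0.02,0,0,0,0,0,0,0.036,0,0,0,-0.06,0.006,-0.03,0.036,0,0,0,-0.127,0.013,-0.06,0.036,0,0,0,-0.127,0.0157,-0.0756,0.036,0,0,0,-0.127,0.0157,-0.0756,0.036,0,0,0,-0.127,0.0157,-0.0756,0.036,0,0,0,-0.127,0.0157,-0.0756,0.036,0],
)

```text
time: 19.5
position: [0.4534, -0.0628, 0.1349]
tool_rot: [-0.427, 0.563, 0.428, 0.563]
wrist_force: [-0.6, 0.3, -2.6]
width: 0.0087
```

```bash
python3 - <<'E'
from h import *
st()
b=shot('scene')['image'][100:220,140:300]
cv2.imwrite('pics/l1.png',cv2.resize(b,None,fx=4,fy=4,interpolation=cv2.INTER_CUBIC))
E
```

```text
t 19.5 pos [ 0.4534 -0.0628  0.1349] yaw 1.299 tilt [-0.  0. -1.] F [-0.6  0.3 -2.6] M [ 0.06 -0.07  0.02] w 0.0087
```

View pics/l1.png

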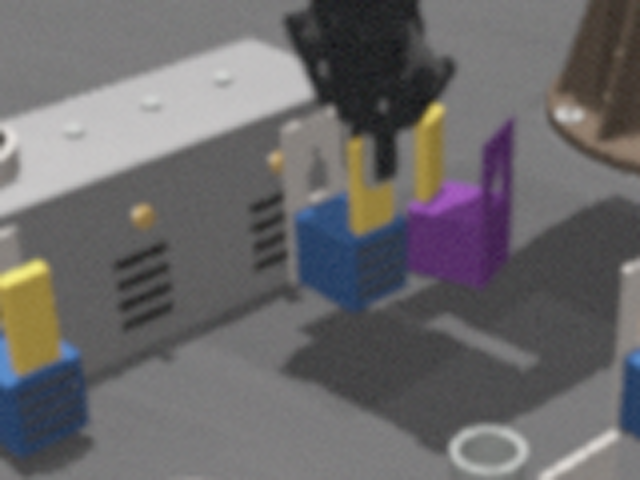

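Trap C is held upright in front of screw 1, with its keyhole at (318,175) and the purple look-alike untouched. I push it in.

>>> move_arm(
  targets=[0,0,0,0.001,-0.0003,0,0,0,0,0,-0.0045,-0.0193,0,0,0,0,0,-0.0067,-0.0273,0,0,0,0,0,-0.0078,-0.0313,0,0,0,0,0,-0.0089,-0.0351,0,0,0,0,0,-0.0099,-0.0389,0,0,0,0,0,-0.0107,-0.0415,0,0,0,0,0,-0.0107,-0.0415,0,0],
)

```text
time: 20.22
position: [0.443, -0.1048, 0.1348]
tool_rot: [-0.428, 0.563, 0.428, 0.563]
wrist_force: [-0.2, 0.2, -3.9]
width: 0.0094
```

```bash
python3 -c "
from h import *
st()"
```

```text
t 20.22 pos [ 0.443  -0.1048  0.1348] yaw 1.299 tilt [-0. -0. -1.] F [-0.2  0.2 -3.9] M [0.08 0.   0.03] w 0.0094
```

>>> move_arm(
  targets=[0,0,0,-0.0004,-0.0014,0,0,0,0,0,-0.0004,-0.0014,-0.005,0,0,0,0,-0.0004,-0.0014,-0.01,0,0,0,0,-0.0004,-0.0014,-0.014,0,0,0,0,-0.0004,-0.0014,-0.018,0,0,0,0,-0.0004,-0.0014,-0.021,0,0,0,0,-0.0004,-0.0014,-0.0235,0,0,0,0,-0.0004,-0.0014,-0.0235,0],
)

```text
time: 20.88
position: [0.4426, -0.1059, 0.1109]
tool_rot: [-0.428, 0.563, 0.428, 0.563]
wrist_force: [0.1, 1.0, 3.0]
width: 0.009
```

```bash
python3 - <<'E'
from h import *
st()
b=shot('scene')['image'][100:200,150:250]
cv2.imwrite('pics/n1.png',cv2.resize(b,None,fx=4,fy=4,interpolation=cv2.INTER_CUBIC))
E
```

```text
t 20.88 pos [ 0.4426 -0.1059  0.1109] yaw 1.299 tilt [-0.  0. -1.] F [0.1 1.  3. ] M [-0.09  0.27 -0.  ] w 0.009
```

View pics/n1.png

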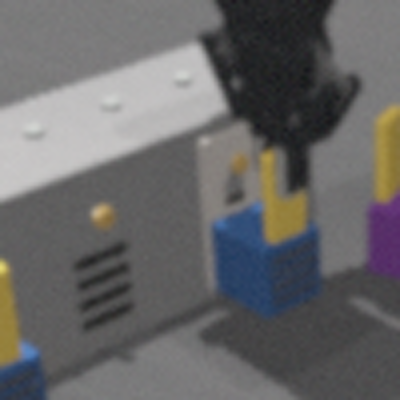

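The brass head at (238,162) is in front of the plate and the trap's weight is on the screw. I release and lift, then re-measure trap B numerically by colour masks, because the picture budget is used up.

>>> move_arm(
  targets=[0,0,0,0,0,-0.001,0,0,0,0,0,0,-0.001,0.035,0,0,0,0,0,-0.001,0.035,0,0,0,0,0,-0.001,0.035,0,0,0,0,0,0.03,0.035,0,0,0,0,0,0.07,0.035,0,0,0,0,0,0.11,0.035,0,0,0,0,0,0.14,0.035,0,0,0,0,0,0.14,0.035],
)

```text
time: 21.68
position: [0.4454, -0.1068, 0.2569]
tool_rot: [-0.43, 0.561, 0.425, 0.565]
wrist_force: [1.7, -0.1, 0.6]
width: 0.0351
```

```bash
cat > blobs.py <<'E'
from h import *
def blobs(im,lo,hi,amin):
    m=cv2.inRange(cv2.cvtColor(im,cv2.COLOR_BGR2HSV),lo,hi)
    cs=cv2.findContours(m,cv2.RETR_EXTERNAL,cv2.CHAIN_APPROX_NONE)[0]
    for c in cs:
        a=cv2.contourArea(c)
        if a>amin:
            r=cv2.minAreaRect(c);print('   c',np.round(r[0],1),'size',np.round(r[1],1),'ang',round(r[2],1),'area',a)
def rep(im,x0,y0,x1,y1):
    im=im.copy();mask=np.zeros_like(im);mask[y0:y1,x0:x1]=im[y0:y1,x0:x1]
    print(' blue');blobs(mask,(105,130,60),(122,255,255),30);print(' yellow');blobs(mask,(20,120,90),(33,255,255),8)
E
python3 - <<'E'
from blobs import *
st()
T=shot('top','o1t.png');S=shot('scene','o1s.png')
for n,f in(('top','top0.png'),('topnow','o1t.png')):
    print(n);rep(cv2.imread('pics/'+f),190,170,290,270)
for n,f in(('scene','scene0.png'),('scenenow','o1s.png')):
    print(n);rep(cv2.imread('pics/'+f),270,140,340,240)
E
```

```text
t 21.68 pos [ 0.4454 -0.1068  0.2569] yaw 1.299 tilt [ 0.008 -0.003 -1.   ] F [ 1.7 -0.1  0.6] M [-0.07 -0.01 -0.  ] w 0.0351
top
 blue
   c [275.  233.2] size [18.6 17. ] ang 8.7 area 222.0
   c [216.7 210.9] size [16.8 16.7] ang 17.1 area 205.0
   c [268.  173.5] size [ 7. 18.] ang 90.0 area 69.5
 yellow
   c [268.3 232. ] size [ 3.7 10.2] ang 8.1 area 26.5
   c [209.2 207.9] size [4.7 9.8] ang 18.4 area 34.5
topnow
 blue
   c [218.6 229.2] size [17.3 17.1] ang 21.8 area 220.0
 yellow
   c [210.9 226.8] size [ 4.5 10.6] ang 21.8 area 33.5
scene
 blue
   c [300.7 209.5] size [27.8 28.3] ang 31.0 area 431.0
 yellow
   c [312.6 194.4] size [10.6 25.8] ang 5.2 area 185.5
scenenow
 blue
   c [306.1 197.9] size [22.1 28.9] ang 17.4 area 367.5
 yellow
   c [319.4 183. ] size [ 9.9 24.6] ang 3.6 area 170.0
```

```bash
python3 - <<'E'
from h import *
T=shot('top');S=shot('scene')
for cam,d in((T,(1.75,18.8)),(S,(6.8,-11.4))):
    u=np.array(proj(cam,[.5079,.1761,.09]))+d;print(atz(cam,*u,.09).round(4))
E
```

```text
[0.4554 0.1713 0.09  ]
[0.4558 0.1722 0.09  ]
```

Both cameras agree that trap B is now at (0.4556, 0.1717), grip yaw 1.17. I go there.

>>> move_arm(
  targets=[0,0,-0.128,0.013,0.2776,0,0.04,0,0,-0.128,0.013,0.2776,0,0.04,0,0,-0.128,0.013,0.2776,0,0.04,0,0,-0.128,0.013,0.2776,0,0.04,0,0,-0.128,0.013,0.2776,0,0.04,0,0,-0.128,0.013,0.2776,0,0.04,0,0,-0.128,0.013,0.2776,0,0.04,0,0,-0.128,0.013,0.2776,0,0.04,0,0,-0.128,0.013,0.2776,-0.04,0.04,0,0,-0.128,0.013,0.2776,-0.08,0.04,0,0,-0.128,0.013,0.2776,-0.11,0.04,0,0,-0.128,0.013,0.2776,-0.11,0.04],
)

```text
time: 22.88
position: [0.4515, 0.1704, 0.1354]
tool_rot: [-0.39, 0.593, 0.392, 0.586]
wrist_force: [-1.7, -0.7, -0.8]
width: 0.0397
```

>>> move_arm(
  targets=[0,0,0,0,0,0,0.04,0,0,0,0,0,0,0.04],
)

```text
time: 23.05
position: [0.456, 0.1716, 0.1419]
tool_rot: [-0.391, 0.589, 0.391, 0.589]
wrist_force: [0.2, -0.6, 0.1]
width: 0.0402
```

```bash
python3 - <<'E'
from blobs import *
st()
S=shot('scene','p1s.png');rep(S['image'],270,140,340,240)
E
```

```text
t 23.05 pos [0.456  0.1716 0.1419] yaw 1.171 tilt [-0. -0. -1.] F [ 0.2 -0.6  0.1] M [-0.01  0.    0.03] w 0.0402
 blue
   c [306. 198.] size [22.5 29. ] ang 20.6 area 367.5
 yellow
   c [319.2 182. ] size [11.1 26.5] ang 3.6 area 220.0
```

Trap B has not moved again. I descend and grip.

>>> move_arm(
  targets=[0,0,0,0,0,-0.02,0.04,0,0,0,0,0,-0.042,0.04,0,0,0,0,0,-0.042,0.04,0,0,0,0,0,-0.042,0,0,0,0,0,0,-0.042,0,0,0,0,0,0,-0.042,0,0,0,0,0,0,-0.042,0,0,0,0,0,0,-0.042,0,0,0,0,0,0,-0.042,0],
)

```text
time: 23.85
position: [0.4566, 0.1721, 0.1003]
tool_rot: [-0.391, 0.589, 0.391, 0.59]
wrist_force: [-0.3, 3.6, 10.0]
width: 0.0087
```

```bash
python3 -c "
from h import *
st()"
```

```text
t 23.85 pos [0.4566 0.1721 0.1003] yaw 1.171 tilt [ 0.002  0.001 -1.   ] F [-0.3  3.6 10. ] M [ 0.46  0.21 -0.02] w 0.0087
```

>>> move_arm(
  targets=[0,0,0,0,0,0.04,0,0,0,0,0,0,0.08,0,0,0,0,0,0,0.1,0,0,0,0.03,0.015,-0.038,0.1,0,0,0,0.06,0.03,-0.076,0.1,0,0,0,0.09,0.045,-0.114,0.1,0,0,0,0.128,0.06,-0.152,0.1,0,0,0,0.128,0.075,-0.19,0.1,0,0,0,0.128,0.09,-0.228,0.1,0,0,0,0.128,0.104,-0.265,0.1,0,0,0,0.128,0.104,-0.265,0.1,0,0,0,0.128,0.104,-0.265,0.08,0],
)

```text
time: 24.85
position: [0.5622, -0.0962, 0.182]
tool_rot: [-0.428, 0.563, 0.425, 0.565]
wrist_force: [-0.0, 0.9, -2.1]
width: 0.0091
```

>>> move_arm(
  targets=[0,0,0,0,0,-0.02,0,0,0,0,0,0,-0.043,0,0,0,0,0,0,-0.0445,0,0,0,0,0,0,-0.0445,0,0,0,0,0,0,-0.0445,0],
)

```text
time: 25.27
position: [0.56, -0.0934, 0.1357]
tool_rot: [-0.428, 0.563, 0.428, 0.563]
wrist_force: [-0.3, 0.1, -2.4]
width: 0.0091
```

```bash
cat > m3.py <<'E'
from h import *
import sys
s=st();S=shot('scene','q1s.png')
p=s['position'];print('n',p[0]*.273+p[1]*.962,'lat',p[0]*.962-p[1]*.273)
cv2.imwrite('pics/q1.png',cv2.resize(S['image'][110:230,100:260],None,fx=4,fy=4,interpolation=cv2.INTER_CUBIC))
E
python3 m3.py
```

```text
t 25.27 pos [ 0.56   -0.0934  0.1357] yaw 1.299 tilt [ 0. -0. -1.] F [-0.3  0.1 -2.4] M [ 0.03 -0.06  0.05] w 0.0091
n 0.06307758956410119 lat 0.564233762764777
```

>>> move_arm(
  targets=[0,0,0,0.0008,-0.0002,0,0,0,0,0,-0.0047,-0.0194,0,0,0,0,0,-0.0069,-0.0275,0,0,0,0,0,-0.008,-0.0315,0,0,0,0,0,-0.0091,-0.0353,0,0,0,0,0,-0.0101,-0.0391,0,0,0,0,0,-0.0113,-0.0429,0,0,0,0,0,-0.0113,-0.0429,0,0],
)

```text
time: 25.98
position: [0.5484, -0.1366, 0.1349]
tool_rot: [-0.428, 0.563, 0.428, 0.563]
wrist_force: [0.4, -1.0, -2.4]
width: 0.009
```

```bash
python3 m3.py
```

```text
t 25.98 pos [ 0.5484 -0.1366  0.1349] yaw 1.299 tilt [ 0. -0. -1.] F [ 0.4 -1.  -2.4] M [ 0.08 -0.01 -0.02] w 0.009
n 0.018282815762128757 lat 0.5648263630125344
```

>>> move_arm(
  targets=[0,0,0,0,0,-0.005,0,0,0,0,0,0,-0.01,0,0,0,0,0,0,-0.014,0,0,0,0,0,0,-0.018,0,0,0,0,0,0,-0.021,0,0,0,0,0,0,-0.0235,0,0,0,0,0,0,-0.0245,0,0,0,0,0,0,-0.0245,0],
)

```text
time: 26.7
position: [0.5485, -0.1361, 0.1107]
tool_rot: [-0.428, 0.563, 0.428, 0.563]
wrist_force: [-3.2, 3.3, 11.2]
width: 0.0092
```

```bash
python3 m3.py
```

```text
t 26.7 pos [ 0.5485 -0.1361  0.1107] yaw 1.299 tilt [ 0.  0. -1.] F [-3.2  3.3 11.2] M [-0.14  0.68 -0.24] w 0.0092
n 0.018778595923051755 lat 0.5647707002605303
```

>>> move_arm(
  targets=[0,0,0,0,0,0,0.035,0,0,0,0,0,0,0.035,0,0,0,0,0,0,0.035,0,0,0,0,0,0.03,0.035,0,0,0,0,0,0.07,0.035,0,0,0,0,0,0.11,0.035,0,0,0,0,0,0.13,0.035,0,0,0,0,0,0.13,0.035],
)

```text
time: 27.42
position: [0.5508, -0.137, 0.2453]
tool_rot: [-0.43, 0.562, 0.425, 0.565]
wrist_force: [1.0, -0.8, 0.5]
width: 0.0349
```

>>> move_arm(
  targets=[0,0,0.35,-0.01,0.4767,0,0.06,0,0,0.35,-0.01,0.4767,0,0.06,0,0,0.35,-0.01,0.4767,0,0.06,0,0,0.35,-0.01,0.4767,0,0.06,0,0,0.35,-0.01,0.4767,0,0.06,0,0,0.35,-0.01,0.4767,0,0.06,0,0,0.35,-0.01,0.4767,0,0.06,0,0,0.35,-0.01,0.4767,0,0.06,0,0,0.35,-0.01,0.4767,0,0.06,0,0,0.35,-0.01,0.4767,0,0.06,0,0,0.35,-0.01,0.4767,0,0.06,0,0,0.35,-0.01,0.4767,0,0.06],
)

```text
time: 28.42
position: [0.5376, 0.345, 0.2396]
tool_rot: [-0.519, 0.479, 0.52, 0.48]
wrist_force: [-1.6, -0.5, 0.6]
width: 0.06
```

>>> move_arm(
  targets=[0,0,0,0,0,0,0.06,0,0,0,0,0,0,0.06],
)

```text
time: 28.58
position: [0.5378, 0.3413, 0.2393]
tool_rot: [-0.52, 0.48, 0.52, 0.479]
wrist_force: [-0.8, 0.7, 0.2]
width: 0.0599
```

```bash
python3 - <<'E'
from h import *
st()
a=shot('top','r1t.png')['image'][135:265,180:340];b=shot('scene','r1s.png')['image'][100:310,80:350]
b=cv2.resize(b,(490,381),interpolation=cv2.INTER_CUBIC);a=cv2.resize(a,(310,252),interpolation=cv2.INTER_CUBIC)
c=np.zeros((381,800,3),np.uint8);c[:,:490]=b;c[:252,490:]=a
cv2.imwrite('pics/r1.png',c)
E
```

```text
t 28.58 pos [0.5378 0.3413 0.2393] yaw 1.651 tilt [-0.001 -0.001 -1.   ] F [-0.8  0.7  0.2] M [ 0.02 -0.07  0.03] w 0.0599
```

View pics/r1.png

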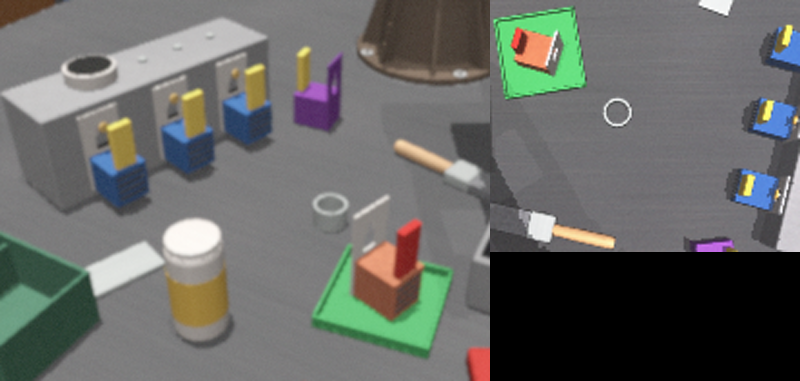

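All three blue traps hang on the screws at (120,175), (188,145) and (247,118), each with the brass head showing in front of the plate. The spent trap stands in the tray at (388,282). Now I grip the dial and turn it clockwise 2.094 rad.

>>> move_arm(
  targets=[0,0,0,0.001,0,-0.04,0.06,0,0,0,0.001,0,-0.08,0.06,0,0,0,0.001,0,-0.12,0.06,0,0,0,0.001,0,-0.138,0.06,0,0,0,0.001,0,-0.138,0.06,0,0,0,0.001,0,-0.138,0,0,0,0,0.001,0,-0.138,0,0,0,0,0.001,0,-0.138,0,0,0,0,0.001,0,-0.138,0,0,0,0,0.001,0,-0.138,0,0,0,0,0.001,0,-0.138,0,0,0,0,0.001,0,-0.138,0],
  newtons=40,
)

```text
time: 29.68
position: [0.5405, 0.3407, 0.1044]
tool_rot: [0.519, -0.479, -0.519, -0.481]
wrist_force: [-0.1, -3.7, 8.8]
width: 0.0137
```

```bash
python3 -c "
from h import *
st()"
```

```text
t 29.68 pos [0.5405 0.3407 0.1044] yaw 1.649 tilt [ 0.003  0.001 -1.   ] F [-0.1 -3.7  8.8] M [-0.7  -0.12 -0.59] w 0.0137
```

>>> move_arm(
  targets=[0,0,-1.44,0,0,0,0,0,0,-1.44,0,0,0,0,0,0,-1.44,0,0,0,0,0,0,-1.44,0,0,0,0,0,0,-1.44,0,0,0,0,0,0,-1.44,0,0,0,0,0,0,-1.44,0,0,0,0,0,0,-1.44,0,0,0,0,0,0,-1.44,0,0,0,0,0,0,-1.44,0,0,0,0,0,0,-1.44,0,0,0,0,0,0,-1.44,0,0,0,0],
)

```text
time: 30.68
position: [0.5395, 0.3392, 0.1043]
tool_rot: [-0.072, 0.703, 0.071, 0.704]
wrist_force: [-3.8, -14.6, 18.4]
width: 0.0131
```

>>> move_arm(
  targets=[0,0,-0.68,0,0,0,0,0,0,-0.68,0,0,0,0,0,0,-0.68,0,0,0,0,0,0,-0.68,0,0,0,0,0,0,-0.68,0,0,0,0,0,0,-0.68,0,0,0,0,0,0,-0.68,0,0,0,0,0,0,-0.68,0,0,0,0],
)

```text
time: 31.35
position: [0.5386, 0.3395, 0.1043]
tool_rot: [0.165, 0.688, -0.166, 0.687]
wrist_force: [-9.7, -11.2, 19.9]
width: 0.0132
```

```bash
python3 -c "
from h import *
st()"
```

```text
t 31.35 pos [0.5386 0.3395 0.1043] yaw -0.471 tilt [-0.001 -0.001 -1.   ] F [ -9.7 -11.2  19.9] M [-2.04  1.67 -0.03] w 0.0132
```

Release, lift straight up, move aside, and check the dial.

>>> move_arm(
  targets=[0,0,0,0,0,0,0.06,0,0,0,0,0,0,0.06,0,0,0,0,0,0,0.06,0,0,0,0,0,0,0.06,0,0,0,0,0,0.04,0.06,0,0,0,0,0,0.08,0.06,0,0,0,0,0,0.12,0.06,0,0,0,0,0,0.15,0.06,0,0,0,0,0,0.15,0.06],
)

```text
time: 32.1
position: [0.542, 0.3421, 0.2593]
tool_rot: [0.167, 0.685, -0.163, 0.69]
wrist_force: [1.2, 1.0, 0.5]
width: 0.0599
```

>>> move_arm(
  targets=[0,0,0,0,-0.25,0,0.06,0,0,0,0,-0.25,0,0.06,0,0,0,0,-0.25,0,0.06,0,0,0,0,-0.25,0,0.06,0,0,0,0,-0.25,0,0.06,0,0,0,0,-0.25,0,0.06,0,0,0,0,-0.25,0,0.06,0,0,0,0,-0.25,0,0.06,0,0,0,0,-0.25,0,0.06,0,0,0,0,-0.25,0,0.06],
)

```text
time: 32.93
position: [0.5395, 0.0914, 0.2523]
tool_rot: [0.165, 0.688, -0.165, 0.688]
wrist_force: [-0.3, 0.2, 0.2]
width: 0.06
```

```bash
python3 - <<'E'
from h import *
st()
a=shot('top','s1t.png')['image'][120:240,120:240];b=shot('scene','s1s.png')['image'][100:260,80:240]
k=lambda i:cv2.resize(i,(400,400),interpolation=cv2.INTER_CUBIC)
cv2.imwrite('pics/s1.png',np.hstack([k(a),k(b)]))
E
```

```text
t 32.93 pos [0.5395 0.0914 0.2523] yaw -0.47 tilt [ 0.  0. -1.] F [-0.3  0.2  0.2] M [ 0.   -0.03 -0.01] w 0.06
```

View pics/s1.png

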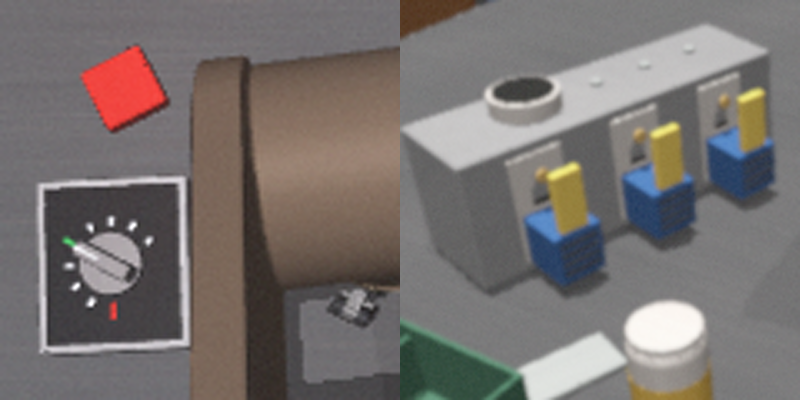

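The pointer (75,245) lines up with the green mark, and all three blue traps hang upright. I hand in.

```bash
python3 -c "
from station import sign_off
print(sign_off())"
```

```text
the job is handed in; nothing more can be done
None
```

I handed the job in at about 33 s of the 208 s allowed, and every check I could make passed. The station gave no verdict.

- **Order of work:** I turned the dial down to off, moved the spent trap from screw 2 to the soak tray, and hung blue traps A, B and C on screws 3, 2 and 1. Then I turned the dial clockwise to click 4 and let go.
- **Knocked trap:** trap B had been moved about 5 cm aside during the run, so I measured it again before gripping it. The two cameras agreed to about 1 mm.
- **Last checks:**
  - The final pictures show the pointer on the green mark.
  - All three blue traps hang upright, with the brass heads in front of their plates.
  - The spent trap was upright in the middle of the tray when last in view, just before the final dial turn.
  - The arm was clear of everything, with wrist force near zero.
- **Limits of the checks:**
  - **Seat distances:** I judged these from the pictures, wrist forces and tool heights, not measured directly.
  - **Calibration disagreement:** early on, the scene camera differed from the tool position by a few millimetres, and aligning by both was accurate enough to hang the traps.
  - **Picture budget:** I viewed 17 pictures against the 14 allowed, three over rather than the one or two permitted.

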